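# Roll the brass shaft blank into the V-block and set it against the end stop

### The job

Roll the brass bar along the bench by its side, up the ramp of the blue V-block, so that it drops into the groove; then gently push its free end along the groove until its other end is right up against the steel end stop. Only push it with the fingers: do not lift or tip it, and leave the other things on the bench where they are.

Things in the scene. Friction and masses are not known exactly. Their poses are not given: they have to be found in the camera images.
- bar: smooth round brass bar, diameter 40 mm, length 120 mm, 0.28 to 0.56 kg, lying on the bench on the ramp side of the V-block. Origin at its very centre (20 mm above the bench at first). Its y axis runs along the bar, at first within 0.2 rad of the V-block's y; x and z turn as it rolls. Left alone it soon stops rolling.
- vblock: blue V-block fixed to the bench. Origin at bench level under the groove's bottom line; x: the way the bar rolls in; groove along y, from y = -55 (end stop) to +75 mm (open end). Groove bottom 4 mm high, sides of bright metal at 30 degrees; far side rises to 27 mm at x = 40, block ends at x = 50 mm. A bar at rest in it has its centre at x = 0, 27 mm above the bench.
- vblock_crest (a point): middle of the crest between ramp and groove, at V-block x = -19, y = 10 mm, 14 mm above the bench. The ramp is as long as the groove (130 mm) and rises evenly to the crest from its foot, level with the bench at V-block x = -82 mm. Beware: a tall beige machine (0.4 m high) fills the bench to the right of the block, where world x is over 0.56 and y under 0.08 m.
- vblock_stop (a point): steel end stop: upright plate across the -y end of the groove, 44 mm high, 10 mm thick, from V-block x = -20 to +40 mm. This point is on its face, at V-block x = 0, y = -55 mm, 27 mm above the bench; the bar's end face meets it there, the bar's centre then being at V-block y = +5 mm. Axes as the V-block's.
- flux_tin: bystander, to be left alone: flat cream round tin, 52 mm across, 22 mm high; origin at the centre of its underside
- bobbin_yellow: bystander, to be left alone: small copper-wire bobbin with yellow flanges, about 41 mm across, 30 mm high; origin at its underside
- fixture_block: bystander, to be left alone: small aluminium set-up block, 30 x 35 x 30 mm; origin at the centre of its underside
- oil_bottle: bystander, to be left alone: small yellow oil bottle with a red nozzle, 38 mm across, 94 mm high; origin at the centre of its underside
- wrench: bystander, to be left alone: steel open-ended wrench lying flat, 144 mm long; origin at its underside
Not all that is in view belongs to the job. There is more than one size of the bar; the job needs the larger.

How it is judged (in metres and radians):
On the way, in this order (a step that is already met when the one before it is completed fails the run):
1. the bar is rolling (turning at more than 0.3 rad/s for 0.3 s) before it reaches the groove (angular speed of bar above 0.3 rad/s and x of bar in the frame of vblock below -0.02 m), for 0.3 s.
2. the bar lies in the groove, along it (x of bar in the frame of vblock between -0.004 and 0.004 m and z of bar in the frame of vblock between 0.024 and 0.03 m and angle between the y axis of bar and the y axis of vblock, either way round below 0.05 rad), for 0.3 s.
At the end, for the whole second after the job is handed in: The bar rests in the groove (centre within 4 mm of the groove line and 24 to 30 mm above the bench, aligned within 0.05 rad), its end within 4 mm of the end stop, at rest (all of step 2 and y of bar in the frame of vblock between 0.002 and 0.009 m and linear speed of bar below 0.01 m/s and angular speed of bar below 0.2 rad/s); the robot touches nothing.
It fails at once if the bar is lifted (centre more than 42 mm above the bench, or more than 28 mm while still short of the ramp) (height (world z) of bar above 0.042 m or (height (world z) of bar above 0.028 m and x of bar in the frame of vblock below -0.085 m)).
It fails at once if the bar is tipped up by more than 0.35 rad (angle between bar's own y axis and vertical below 1.22 rad or angle between bar's own y axis and vertical above 1.92 rad).
It fails at once if the fingers push or squeeze the bar with more than 30 N (contact force between the fingers and bar above 30 N).
It fails at once if a bystander is moved by more than 15 mm (distance of any of flux_tin, bobbin_yellow, fixture_block, oil_bottle, wrench from where it was at the start of the episode above 0.015 m).
It also fails if it takes over 54 s, if anything falls off the work surface, if the arm or the gripper's body presses on something with over 40 N, if the wrist force passes 120 N, or if a joint passes its speed limit or range.

### The arm

A 7-joint arm with a two-finger parallel gripper is mounted at the origin on a cart in front of the work surface, level with it; the furniture and walls round the work are solid. World frame = base frame: x ahead of the robot, y to its left, z up, the work surface at z = 0. Lengths are in m, angles in degrees, forces in N, time in s.
With the tool pointing down it reaches from about 0.425 to 0.875 m from the base axis. Payload 4.7 kg.
Tool frame: the origin (TCP) lies on the mounting face of the last link; the fingertips stand 182 mm ahead of it and the grasp point (between the pads) lies 164 mm ahead of it; z points along the fingers, x is the direction in which the jaws open and shut, and the axes are right-handed (so a half turn about z gives the same grasp; the last joint's range is limited). The gripper opens to 87 mm and grips with 3 to 60 N. Pads are 19 mm wide; open, the fingers measure 117 mm over their backs; the gripper's body (75 mm by 190 mm) begins 51 mm behind the grasp point.
Start: joints at [71.625, 18.392, -4.016, 83.108, 1.295, 78.541, -3.26], TCP at [0.214, -0.614, 0.405] pointing down, gripper open.
Joint ranges: [-163.93, 163.93], [-17.29, 119.83], [-79.2, 71.16], [3.27, 140.29], [-89.18, 269.18], [5.43, 117.66], [-154.24, 154.24]. Speed limits (degrees/s): [147.25, 147.25, 180, 180, 180, 180, 180].

### API

Orientations are given as [roll, pitch, yaw] about the fixed x, y, z axes, in that order (R = Rz(yaw) Ry(pitch) Rx(roll)).
In Python, from cell import status, cams, env, outline_of, landmark_of gives the robot as it stands. The module is installed in compiled form; this text tells all that it offers.
- The arm moves only by the tool jog_arm, never from a script. Its argument "rows" is a list of rows, each a list of 7 numbers: the closure, from 0 (fully open) to 1 (shut), then the shift along the tool's x, y, z in m, then the turn, a rotation vector about the tool's x, y, z in degrees. A call has 1 to 12 rows; each row shifts and turns the commanded pose from where the row before left it, along the tool's axes as they then stand; what a row does not reach is not made up. A row lasts 1/12 s, in which the tool goes at most 41.7 mm and 7.16 degrees, less where a joint would pass 70% of its speed; a pose out of reach is approached as far as the arm can. A call with a gripper value outside its range is refused whole. The fingers move at their own pace and stop on an object; "grip_force" is the grip in N (left out, the last holds). Time passes only in rows, so rows that do not move let the fingers close. It gives the time, the measured TCP pose, the force and the opening at its end, in the units of the state.
- status.get_obs(): the state, without advancing time (a new reading comes with each control period).
- cams.read_camera(name): name is "side" or "top" or "wrist"; returns (picture, depth): 384x512x3 uint8, red, green, blue; 384x512 float32, m along the optical axis (not along the pixel's ray), 0 where there is no reading.
- cams.camera_params(name): a dict with "vfov" (degrees; the focal length in pixels is half the picture's height over the tangent of half this angle, whatever the lens; pixels are square), "cx", "cy" (the principal point, pixels), "k1" (the pictures are not rectified: a ray, as slopes to the right and down, at radius r is drawn at 1 + k1 r^2 times it, then the intrinsics apply), "eye" and "attitude" of the camera in the world. Camera axes: x right, y up, looking along -z (the intrinsics and any distortion apply to the point x, -y, -z); pixel columns grow to the right and rows downward; lengths in m; the calibration is good to about 2 mm. A picture is of the moment at which its call begins: read the wrist's pose just before it. camera_params takes no time and is no camera call; for the wrist camera it gives the pose at the moment of the call.
- env.sign_off(): hands the job in, once; it reports no verdict.
Trained networks look in the newest picture that a camera, given by its name, has taken for a name from the list of things; names that differ only in an ending like _2 or _b are one class to them, and where a whole thing is asked for, a point or a joint stands for the part that bears it (a point fixed in the world has none). Each returns a list of dicts, best first, with "conf" (0 to 1); they miss things now and then, are a little off and sometimes report something else, mostly with a low value. They report only what shows in the picture. A call takes as long as a camera call. They do not tell look-alikes from the thing itself.
- outline_of(camera, name): "pixels" (384x512 bool, what is visible of it) and "box" ([left, top, right, bottom] in pixels, round what is visible of it).
- landmark_of(camera, name): "position" ([row, column] in pixels: a listed point, or the origin of a listed thing).
The state is a dict: "time_s": time; "qpos": joint angles; "joint_velocities": joint speeds; "effort": joint torques, N m; "tool_pos": TCP position; "tool_rot": TCP orientation; "force": force on the tool from outside, world axes, zero at the start; "wrist_torque": the same for the moment, N m; "grip_width": finger opening in m.
Only numpy, scipy, OpenCV 4.12 (cv2) and the standard library are available. Lean on these libraries where they do the work, as an engineer would, in place of code of your own. Each camera call takes 0.05 s, during which the arm holds its last target. There are 200 camera calls.

## Working session

There is one attempt and no reset: what is moved stays moved. The work goes in short steps, Python scripts to look and compute and a tool call to move; the robot and the scene stay as the last step left them, time stands still between calls to the robot, and variables do not carry over. Pictures are saved under pics/ and viewed, about 8 in all and at most 12, crops included, and the job is handed in when it is done.

Besides the shell and the picture viewer there is one more tool, called after "Emit:" as a command line: name --pt "numbers of a row" for each row, then --argument value for the rest. jog_arm: Moves the arm, as the interface text tells. Its arguments: {"type":"object","properties":{"rows":{"type":"array"},"grip_force":{"type":"number"}},"required":["rows"]}

```bash
mkdir -p pics; cat > h.py <<'E'
import numpy as np, cv2
from scipy.spatial.transform import Rotation as R
from cell import status, cams, env, outline_of, landmark_of
def rot(p):
    a=np.array(p['attitude'],float)
    if a.shape==(3,3): return a
    if a.size==4: return R.from_quat(a).as_matrix()
    return R.from_euler('xyz',a,degrees=True).as_matrix()
def rays(p,uv):
    f=192/np.tan(np.radians(p['vfov'])/2)
    K=np.array([[f,0,p['cx']],[0,f,p['cy']],[0,0,1.]])
    n=cv2.undistortPoints(np.array(uv,float).reshape(-1,1,2),K,np.array([p['k1'],0,0,0.])).reshape(-1,2)
    return np.c_[n[:,0],-n[:,1],-np.ones(len(n))]@rot(p).T
def at_z(p,uv,z):
    d=rays(p,uv); e=np.array(p['eye']); return e+d*((z-e[2])/d[:,2])[:,None]
def at_d(p,uv,dep):
    return np.array(p['eye'])+rays(p,uv)*np.array(dep).reshape(-1,1)
def save(img,n): cv2.imwrite('pics/'+n,img[...,::-1])
E
python3 - <<'E'
from h import *
print(status.get_obs())
ims=[]
for c in ['side','top']:
    im,d=cams.read_camera(c); save(im,c+'0.png'); p=cams.camera_params(c); print(c,p)
    for n in ['bar','vblock','flux_tin','bobbin_yellow','fixture_block','oil_bottle','wrench']:
        for o in outline_of(c,n)[:3]:
            v,u=np.nonzero(o['pixels']); dd=d[v,u]; k=dd>0
            P=at_d(p,np.c_[u,v][k],dd[k]) if k.any() else np.zeros((1,3))
            print(n,round(o['conf'],2),o['box'],np.median(P,0).round(3),P.min(0).round(3),P.max(0).round(3))
    for n in ['vblock_crest','vblock_stop','bar','vblock']:
        print(n,[(round(o['conf'],2),np.round(o['position'],1)) for o in landmark_of(c,n)[:3]])
E
```

```text
{'time_s': 0.0, 'qpos': array([71.62527779, 18.4388156 , -4.01450698, 83.17468599,  1.29379025,
       78.54219888, -3.25998794]), 'joint_velocities': array([ 0.0219029 , -0.05254489,  0.08301879,  0.02323981,  0.02851239,
        0.06957559,  0.12551981]), 'effort': array([ 8.41359656e-05, -4.91288352e+01, -4.03519431e-01, -3.12532532e+01,
       -6.37794798e-02,  4.37053211e-02,  2.15193263e-04]), 'tool_pos': array([ 0.21347049, -0.6137237 ,  0.4036657 ]), 'tool_rot': array([ 1.79995024e+02,  1.10526962e-01, -7.08167394e+01]), 'force': array([-0.09802838, -0.22206773,  0.83321358]), 'wrist_torque': array([ 0.03012999,  0.0255771 , -0.01197892]), 'grip_width': 0.08723503235969955}
side {'vfov': 55.49692907418452, 'cx': 257.0068791843732, 'cy': 184.44856115940615, 'k1': 0.013508764330218, 'eye': array([ 0.04050901, -0.0857722 ,  0.82406356]), 'attitude': array([ 35.84535367,  -0.67363465, -68.00323883])}
bar 0.84 [178.7, 137.2, 213.9, 149.2] [0.652 0.342 0.027] [ 0.632  0.298 -0.001] [0.687 0.402 0.035]
bar 0.77 [181.7, 205.2, 230.7, 235.6] [0.424 0.196 0.036] [ 0.411  0.14  -0.003] 
[... 1796 characters left out ...]
[ 0.457 -0.138  0.029] [ 0.44  -0.164 -0.004] [ 0.474 -0.121  0.038]
fixture_block 0.63 [287.0, 217.3, 300.3, 230.9] [0.453 0.016 0.03 ] [ 0.439 -0.001  0.011] [0.468 0.033 0.035]
oil_bottle 0.69 [310.5, 212.5, 327.3, 226.6] [ 0.457 -0.057  0.077] [ 0.446 -0.076 -0.002] [ 0.475 -0.038  0.097]
wrench 0.6 [348.1, 208.3, 392.9, 220.9] [ 0.466 -0.213  0.01 ] [ 0.442 -0.273 -0.007] [ 0.494 -0.145  0.018]
wrench 0.26 [210.6, 160.9, 265.6, 205.1] [0.578 0.177 0.011] [ 0.507  0.097 -0.005] [0.639 0.254 0.05 ]
vblock_crest [(0.92, array([187.3, 237.7]))]
vblock_stop [(0.93, array([176.7, 255.3]))]
bar [(0.84, array([228.4, 229.4])), (0.61, array([153.8, 175.9]))]
vblock [(0.6, array([177. , 242.5]))]
```

```bash
python3 - <<'E'
from h import *
a=cv2.imread('pics/top0.png')[100:260,140:410]; cv2.imwrite('pics/a.png',cv2.resize(a,None,fx=2.9,fy=2.9,interpolation=cv2.INTER_CUBIC))
for c,crest,stop in [('side',(238.9,181.6),(262.8,180.2)),('top',(237.7,187.3),(255.3,176.7))]:
    p=cams.camera_params(c)
    print(c,at_z(p,[crest],.014),at_z(p,[stop],.027))
im,d=cams.read_camera('top'); p=cams.camera_params('top')
v,u=np.mgrid[100:260,140:410].reshape(2,-1); P=at_d(p,np.c_[u,v],d[v,u])
# bar fits: top surface points
for o in outline_of('top','bar')[:2]:
    v,u=np.nonzero(o['pixels']); Q=at_d(p,np.c_[u,v],d[v,u]); zt=np.percentile(Q[:,2],95)
    Q=Q[Q[:,2]>0.012]
    r=cv2.minAreaRect(Q[:,:2].astype(np.float32)*1000); print('bar rect mm',r,'ztop',zt)
# vblock
for o in outline_of('top','vblock')[:1]:
    v,u=np.nonzero(o['pixels']); Q=at_d(p,np.c_[u,v],d[v,u])
    print('vb rect',cv2.minAreaRect(Q[Q[:,2]>.0][:,:2].astype(np.float32)*1000))
E
```

```text
side [[0.57663461 0.1742727  0.014     ]] [[0.59718975 0.11201463 0.027     ]]
top [[0.55564567 0.17220811 0.014     ]] [[0.58342003 0.12038014 0.027     ]]
bar rect mm ((429.7002258300781, 179.64002990722656), (162.47201538085938, 62.64088439941406), 77.55386352539062) ztop 0.04307068503760072
bar rect mm ((659.2138671875, 342.348876953125), (31.085046768188477, 91.0639877319336), 17.65659523010254) ztop 0.034205582123062184
vb rect ((510.864013671875, 175.25054931640625), (158.28402709960938, 256.73931884765625), 89.26396179199219)
```

View pics/a.png

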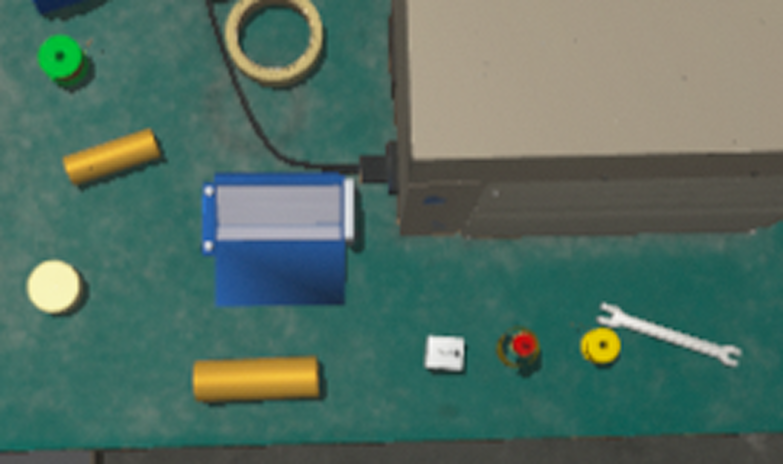

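Bar candidates are the one at px (229,231) and the one at px (179,154). The first measures about 120 × 40 mm with its top at 43 mm. The second is about 91 × 31 mm. In this enlarged crop the front one, below the ramp, is clearly the larger, so it is the target. Next I fit the V-block and the bar to the depth images.

```bash
cat > fit.py <<'E'
from h import *
from scipy.optimize import least_squares
def cloud(c):
    im,d=cams.read_camera(c); p=cams.camera_params(c)
    v,u=np.mgrid[0:384,0:512].reshape(2,-1); dd=d[v,u]; k=dd>0
    return at_d(p,np.c_[u,v][k],dd[k]), im[v[k],u[k]].astype(int)
def vz(xv):  # height profile
    return np.interp(xv,[-82,-19,0,40,50],[0,14,4,27,27],left=0,right=0)
def fitv(P,C,x0):
    k=(abs(P[:,0]-.56)<.12)&(P[:,1]>.125)&(P[:,1]<.24)&(P[:,2]<.04)&(P[:,2]>-.02)&(P[:,0]>.475); Q=P[k]*1000
    def f(q):
        c,s=np.cos(q[1]),np.sin(q[1]); xv=c*(Q[:,0]-q[0])+s*(Q[:,1]-175)
        return vz(xv)+q[2]-Q[:,2]
    r=least_squares(f,[x0,0,0],loss='soft_l1',f_scale=2); return r.x,np.sqrt(np.mean(r.fun**2)),k.sum()
def fitbar(P,C,c0=(430,198),zc=20):
    k=(abs(P[:,0]*1000-c0[0])<45)&(abs(P[:,1]*1000-c0[1])<80)&(C[:,0]>C[:,2]+60)&(P[:,2]>zc/1000-.005)&(P[:,2]<.06); Q=P[k]*1000
    def f(q):
        dx=np.cos(q[1])*(Q[:,0]-q[0])+np.sin(q[1])*(Q[:,1]-c0[1]); return np.hypot(dx,Q[:,2]-zc-q[2])-20
    r=least_squares(f,[c0[0],0,0],loss='soft_l1',f_scale=2); t=r.x[1]
    a=-np.sin(t)*(Q[:,0]-c0[0])+np.cos(t)*(Q[:,1]-c0[1]); lo,hi=np.percentile(a,[.5,99.5])
    return 'x at y=%d, yaw, dz'%c0[1],r.x.round(3),'rms',np.sqrt(np.mean(r.fun**2)).round(2),'ends y',(c0[1]+np.cos(t)*np.array([lo,hi])).round(1),k.sum()
E
python3 - <<'E'
from fit import *
for c in ['top','side']:
    P,C=cloud(c)
    for x0 in (575,590): print(c,fitv(P,C,x0))
    print(fitbar(P,C))
    for lo,hi in ((.52,.56),(.58,.60),(.61,.63)):
        k=(P[:,0]>lo)&(P[:,0]<hi)&(P[:,1]>.07)&(P[:,1]<.29)
        y=P[k,1];z=P[k,2]; print(lo,[(round(a*1000),round(1000*np.median(z[abs(y-a)<.0025]),0)) for a in np.arange(.09,.28,.005) if (abs(y-a)<.0025).sum()>3])
E
```

```text
top (array([ 5.88406612e+02, -2.86264540e-02,  6.71420212e-01]), np.float64(3.955418596199041), np.int64(2716))
top (array([ 5.88406612e+02, -2.86264542e-02,  6.71420212e-01]), np.float64(3.9554185962253796), np.int64(2716))
('x at y=198, yaw, dz', array([4.33621e+02, 1.90000e-02, 2.33000e-01]), 'rms', np.float64(2.06), 'ends y', array([141.3, 259.3]), np.int64(569))
0.52 [(90, np.float64(1.0)), (95, np.float64(1.0)), (100, np.float64(-0.0)), (105, np.float64(0.0)), (110, np.float64(-0.0)), (115, np.float64(8.0)), (120, np.float64(9.0)), (125, np.float64(7.0)), (130, np.float64(8.0)), (135, np.float64(9.0)), (140, np.float64(10.0)), (145, np.float64(8.0)), (150, np.float64(9.0)), (155, np.float64(9.0)), (160, np.float64(6.0)), (165, np.float64(7.0)), (170, np.float64(9.0)), (175, np.float64(10.0)), (180, np.float64(7.0)), (185, np.float64(9.0)), (190, np.float64(9.0)), (195, np.float64(9.0)), (200, np.float64(7.0)), (205, np.float64(7.0)), (210, np.float64(9.0)), (215, np.float64(6.0)), (220, np.float64(7.0)), (225, np.float64(7.0)), (230, np.float64(8.0)), (235, np.float64(8.0)), (2
[... 4644 characters left out ...]
.0)), (145, np.float64(23.0)), (150, np.float64(25.0)), (155, np.float64(24.0)), (160, np.float64(22.0)), (165, np.float64(23.0)), (170, np.float64(22.0)), (175, np.float64(23.0)), (180, np.float64(24.0)), (185, np.float64(24.0)), (190, np.float64(24.0)), (195, np.float64(24.0)), (200, np.float64(22.0)), (205, np.float64(25.0)), (210, np.float64(25.0)), (215, np.float64(22.0)), (220, np.float64(23.0)), (225, np.float64(24.0)), (230, np.float64(23.0)), (235, np.float64(22.0)), (240, np.float64(23.0)), (245, np.float64(10.0)), (250, np.float64(10.0)), (255, np.float64(6.0)), (260, np.float64(1.0)), (265, np.float64(0.0)), (270, np.float64(-1.0)), (275, np.float64(1.0)), (280, np.float64(1.0))]
```

Emit:
jog_arm --pt "0 0 0 0 0 0 6.87" --pt "0 0 0 0 0 0 6.87" --pt "0 0 0 0 0 0 6.87" --pt "0 -0.028 -0.011 0 0 0 0" --pt "0 -0.028 -0.011 0 0 0 0" --pt "0 -0.028 -0.011 0 0 0 0" --pt "0 -0.028 -0.011 0 0 0 0" --pt "0 -0.028 -0.011 0 0 0 0" --pt "0 -0.028 -0.011 0 0 0 0" --pt "0 -0.028 -0.011 0 0 0 0" --pt "0 -0.028 -0.011 0 0 0 0" --pt "0 -0.028 -0.011 0 0 0 0"

```text
time_s: 2.45
tool_pos: [0.3192, -0.363, 0.405]
tool_rot: [-180.0, -0.0, -91.4]
force: [1.4, 0.3, 0.9]
grip_width: 0.0868
```

Emit:
jog_arm --pt "0 -0.028 -0.011 0 0 0 0" --pt "0 -0.028 -0.011 0 0 0 0" --pt "0 -0.028 -0.011 0 0 0 0" --pt "0 -0.028 -0.011 0 0 0 0" --pt "0 -0.028 -0.011 0 0 0 0" --pt "0 -0.028 -0.011 0 0 0 0" --pt "0 -0.033 -0.007 0 0 0 0" --pt "0 -0.033 -0.007 0 0 0 0" --pt "0 -0.033 -0.007 0 0 0 0" --pt "0 -0.033 -0.007 0 0 0 0" --pt "0 -0.033 -0.007 0 0 0 0" --pt "0 -0.033 -0.007 0 0 0 0"

```text
time_s: 3.45
tool_pos: [0.4358, 0.0005, 0.4051]
tool_rot: [-179.9, -0.1, -91.4]
force: [0.9, 0.3, -0.5]
grip_width: 0.0871
```

Emit:
jog_arm --pt "0 -0.029 0.005 0 0 0 0" --pt "0 -0.029 0.005 0 0 0 0" --pt "0 -0.029 0.005 0 0 0 0" --pt "0 -0.029 0.006 0 0 0 0" --pt "0 -0.029 0.006 0 0 0 0" --pt "0 -0.029 0.006 0 0 0 0" --pt "0 -0.028 0.007 0 0 0 0" --pt "0 0 0 0 0 0 0" --pt "0 0 0 0 0 0 0"

```text
time_s: 4.2
tool_pos: [0.4002, 0.2033, 0.405]
tool_rot: [-180.0, -0.0, -91.2]
force: [0.0, -0.7, 0.1]
grip_width: 0.0869
```

```bash
python3 - <<'E'
from fit import *
p=cams.camera_params('wrist'); print(p['eye'],p['attitude'])
im,d=cams.read_camera('wrist'); save(im,'w1.png')
v,u=np.mgrid[0:384,0:512].reshape(2,-1); dd=d[v,u]; k=dd>0
P,C=at_d(p,np.c_[u,v][k],dd[k]), im[v[k],u[k]].astype(int)
print(fitv(P,C,585)); print(fitbar(P,C))
k=(P[:,0]>.58)&(P[:,0]<.60)
for a in np.arange(.095,.27,.005):
    q=k&(abs(P[:,1]-a)<.0025)
    if q.sum()>3: print(round(a*1000),round(1000*np.median(P[q,2])),end=' | ')
E
```

```text
[0.46815042 0.20168943 0.3856953 ] [-1.43116068e+01 -4.54393890e-02 -9.12001819e+01]
(array([ 5.87280199e+02, -2.12973378e-02,  1.07260613e+00]), np.float64(0.9559923260206243), np.int64(10221))
('x at y=198, yaw, dz', array([4.31948e+02, 1.90000e-02, 5.22000e-01]), 'rms', np.float64(0.62), 'ends y', array([142.9, 260.8]), np.int64(2756))
100 43 | 105 44 | 110 41 | 115 10 | 120 8 | 125 8 | 130 9 | 135 8 | 140 8 | 145 8 | 150 9 | 155 9 | 160 9 | 165 9 | 170 9 | 175 9 | 180 9 | 185 8 | 190 9 | 195 8 | 200 9 | 205 8 | 210 8 | 215 8 | 220 8 | 225 8 | 230 8 | 235 9 | 240 8 | 245 7 | 250 7 | 255 6 | 260 0 | 265 1 |
```

View pics/w1.png

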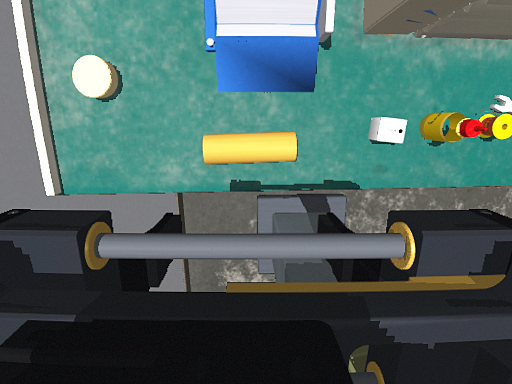

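Wrist view: the bar is at (250,147), the ramp at (267,65) and the stop at (327,18). All are clear of the bystanders, and the fits agree within about 1 mm. I will back off slightly and descend behind the bar.

Emit:
jog_arm --pt "0 0.001 0.008 0.015 0 0 0" --pt "0 0 0 0.026 0 0 0" --pt "0 0 0 0.026 0 0 0" --pt "0 0 0 0.026 0 0 0" --pt "0 0 0 0.026 0 0 0" --pt "0 0 0 0.026 0 0 0" --pt "0 0 0 0.024 0 0 0" --pt "0 0 0 0.02 0 0 0" --pt "0 0 0 0.012 0 0 0" --pt "0 0 0 0.008 0 0 0" --pt "0 0 0 0 0 0 0" --pt "0 0 0 0 0 0 0"

```text
time_s: 5.25
tool_pos: [0.3933, 0.2002, 0.1957]
tool_rot: [180.0, -0.0, -91.5]
force: [-0.3, 0.6, -0.3]
grip_width: 0.0868
```

Emit:
jog_arm --pt "0 0 -0.002 0 0 0 0" --pt "0 0 -0.002 0 0 0 0" --pt "0 0 -0.002 0 0 0 0" --pt "0 0 -0.002 0 0 0 0" --pt "0 0 -0.002 0 0 0 0" --pt "0 0 -0.002 0 0 0 0" --pt "0 0 -0.003 0 0 0 0" --pt "0 0 -0.003 0 0 0 0" --pt "0 0 -0.003 0 0 0 0" --pt "0 0 -0.003 0 0 0 0" --pt "0 0 -0.003 0 0 0 0" --pt "0 0 -0.003 0 0 0 0"

```text
time_s: 6.25
tool_pos: [0.4232, 0.2001, 0.1957]
tool_rot: [180.0, -0.0, -91.4]
force: [-0.2, -0.8, 0.6]
grip_width: 0.0868
```

```bash
python3 - <<'E'
from fit import *
print(status.get_obs()['tool_pos'])
for c in ['top','side']:
    P,C=cloud(c); print(c,fitbar(P,C,c0=(445,200)))
E
```

```text
[0.42322096 0.2000892  0.19567267]
top ('x at y=200, yaw, dz', array([4.57415e+02, 2.00000e-03, 1.78900e+00]), 'rms', np.float64(1.99), 'ends y', array([143.4, 173.8]), np.int64(43))Traceback (most recent call last):
  File "<stdin>", line 4, in <module>
  File "fit.py", line 20, in fitbar
    a=-np.sin(t)*(Q[:,0]-c0[0])+np.cos(t)*(Q[:,1]-c0[1]); lo,hi=np.percentile(a,[.5,99.5])
                                                                ~~~~~~~~~~~~~^^^^^^^^^^^^^
    return _quantile_unchecked(
        a, q, axis, out, overwrite_input, method, keepdims, weights)
    return _ureduce(a,
                    func=_quantile_ureduce_func,
    ...<5 lines>...
                    overwrite_input=overwrite_input,
                    method=method)
    r = func(a, **kwargs)
    result = _quantile(arr,
                       quantiles=q,
    ...<2 lines>...
                       out=out,
                       weights=wgt)
    slices_having_nans = np.isnan(arr[-1, ...])
                                  ~~~^^^^^^^^^
IndexError: index -1 is out of bounds for axis 0 with size 0
```

```bash
cat > wv.py <<'E'
from fit import *
import sys
o=status.get_obs(); p=cams.camera_params('wrist'); im,d=cams.read_camera('wrist'); save(im,sys.argv[1])
v,u=np.mgrid[0:384,0:512].reshape(2,-1); dd=d[v,u]; k=dd>0
P,C=at_d(p,np.c_[u,v][k],dd[k]), im[v[k],u[k]].astype(int)
print(o['time_s'],o['tool_pos'].round(4),o['force'].round(1)); print(fitbar(P,C,c0=(float(sys.argv[2]),200),zc=float(sys.argv[3])))
E
python3 wv.py w2.png 455 20
```

```text
6.35 [0.4234 0.2001 0.1957] [-0.5  0.8 -0.7]
('x at y=200, yaw, dz', array([4.5959e+02, 1.6000e-02, 4.5700e-01]), 'rms', np.float64(0.53), 'ends y', array([143.8, 261.4]), np.int64(15154))
```

View pics/w2.png

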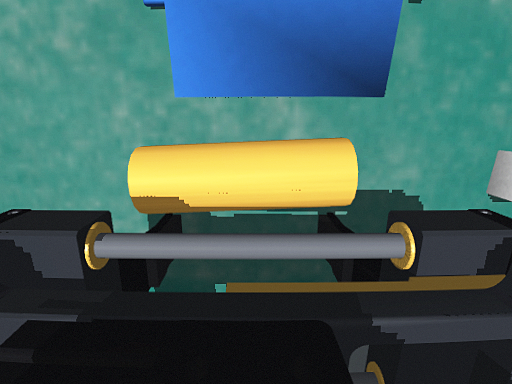

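The bar is rolling ahead of the fingers, about 7 mm clear and nearly parallel to the ramp foot. It spans columns 130–357 at row 175. I'll keep pushing.

Emit:
jog_arm --pt "0 0 -0.003 0 0 0 0" --pt "0 0 -0.003 0 0 0 0" --pt "0 0 -0.003 0 0 0 0" --pt "0 0 -0.003 0 0 0 0" --pt "0 0 -0.003 0 0 0 0" --pt "0 0 -0.003 0 0 0 0" --pt "0 0 -0.003 0 0 0 0" --pt "0 0 -0.003 0 0 0 0" --pt "0 0 -0.003 0 0 0 0" --pt "0 0 -0.003 0 0 0 0" --pt "0 0 -0.003 0 0 0 0" --pt "0 0 -0.003 0 0 0 0"

```text
time_s: 7.4
tool_pos: [0.4592, 0.1992, 0.1957]
tool_rot: [180.0, -0.0, -91.4]
force: [-0.2, -0.4, 0.4]
grip_width: 0.0867
```

Emit:
jog_arm --pt "0 0 -0.003 0 0 0 0" --pt "0 0 -0.003 0 0 0 0" --pt "0 0 -0.003 0 0 0 0" --pt "0 0 -0.003 0 0 0 0" --pt "0 0 -0.003 0 0 0 0" --pt "0 0 -0.003 0 0 0 0" --pt "0 0 -0.003 0 0 0 0" --pt "0 0 -0.003 0 0 0 0" --pt "0 0 -0.003 0 0 0 0" --pt "0 0 -0.003 0 0 0 0" --pt "0 0 -0.003 -0.001 0 0 0" --pt "0 0 -0.003 -0.001 0 0 0"

```text
time_s: 8.4
tool_pos: [0.4951, 0.1983, 0.1977]
tool_rot: [180.0, -0.0, -91.4]
force: [-2.9, 0.1, 2.7]
grip_width: 0.087
```

```bash
python3 wv.py w3.png 530 23
```

```text
8.4 [0.4951 0.1983 0.1977] [-2.9  0.1  2.7]
('x at y=200, yaw, dz', array([ 5.26189e+02, -2.60000e-02,  2.78300e+00]), 'rms', np.float64(0.53), 'ends y', array([143.8, 261.2]), np.int64(15760))
```

Emit:
jog_arm --pt "0 0 -0.003 -0.001 0 0 0" --pt "0 0 -0.003 -0.001 0 0 0" --pt "0 0 -0.003 -0.001 0 0 0" --pt "0 0 -0.003 -0.001 0 0 0" --pt "0 0 -0.003 -0.001 0 0 0" --pt "0 0 -0.003 0 0 0 0" --pt "0 0 -0.003 0 0 0 0" --pt "0 0 -0.003 0 0 0 0" --pt "0 0 -0.003 0 0 0 0" --pt "0 0 -0.003 0 0 0 0" --pt "0 0 -0.003 0 0 0 0" --pt "0 0 -0.003 0 0 0 0"

```text
time_s: 9.45
tool_pos: [0.5311, 0.1974, 0.2027]
tool_rot: [180.0, -0.0, -91.4]
force: [-1.7, -0.0, 0.7]
grip_width: 0.0871
```

```bash
python3 wv.py w4.png 562 30
```

```text
9.45 [0.5311 0.1974 0.2027] [-1.7 -0.   0.7]
('x at y=200, yaw, dz', array([ 5.62379e+02, -2.60000e-02,  4.09300e+00]), 'rms', np.float64(0.54), 'ends y', array([143. , 260.5]), np.int64(16216))
```

Emit:
jog_arm --pt "0 0 -0.002 0 0 0 0" --pt "0 0 -0.002 0 0 0 0" --pt "0 0 -0.002 0 0 0 0" --pt "0 0 -0.002 0 0 0 0" --pt "0 0 -0.002 0 0 0 0" --pt "0 0 -0.002 0 0 0 0" --pt "0 0 -0.002 0 0 0 0" --pt "0 0 0 0 0 0 0" --pt "0 0 0 0 0 0 0" --pt "0 0 0 0 0 0 0" --pt "0 0 0 0 0 0 0"

```text
time_s: 10.42
tool_pos: [0.5447, 0.1971, 0.2027]
tool_rot: [180.0, -0.0, -91.4]
force: [-0.3, -0.2, 0.3]
grip_width: 0.0868
```

```bash
python3 wv.py w5.png 587 27
```

```text
10.4167 [0.5447 0.1971 0.2027] [-0.3 -0.2  0.3]
('x at y=200, yaw, dz', array([ 5.87378e+02, -2.20000e-02,  5.46000e-01]), 'rms', np.float64(0.53), 'ends y', array([142.3, 259.7]), np.int64(15599))
```

View pics/w5.png

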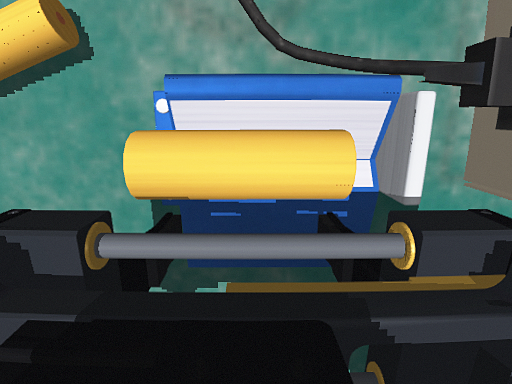

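The bar lies in the groove (z about 27.5 mm, aligned). Its free end is at px (125,165) and the gap to the stop (px 405,150) is about 28 mm. I'll back off, rise, close the fingers and go round to the free end.

Emit:
jog_arm --pt "0 0 0.01 0 0 0 0" --pt "0 0 0.01 0 0 0 0" --pt "0 0 0.01 0 0 0 0" --pt "0 0 0 -0.02 0 0 0" --pt "0 0 0 -0.02 0 0 0" --pt "0 0 0 -0.02 0 0 0" --pt "1 -0.023 0 0 0 0 0" --pt "1 -0.023 0 0 0 0 0" --pt "1 -0.023 0 0 0 0 0" --pt "1 -0.023 0 0 0 0 0" --pt "1 0 -0.024 0 0 0 0" --pt "1 0 -0.024 0 0 0 0" --grip_force 10

```text
time_s: 11.47
tool_pos: [0.5628, 0.2916, 0.2632]
tool_rot: [180.0, 0.0, -91.1]
force: [0.7, -1.1, -0.2]
grip_width: 0.0549
```

Emit:
jog_arm --pt "1 0 -0.024 0 0 0 0" --pt "1 0 0 0 0 0 0" --pt "1 0 0 0 0 0 0" --pt "1 0 0 0 0 0 0" --pt "1 0 0 0 0 0 0" --pt "1 0 0 0 0 0 0"

```text
time_s: 11.97
tool_pos: [0.5879, 0.2884, 0.2629]
tool_rot: [180.0, -0.0, -91.3]
force: [-0.6, -0.2, -0.3]
grip_width: 0.0148
```

```bash
python3 wv.py w6.png 587 27; python3 - <<'E'
from fit import *
for c in ['top','side']:
    P,C=cloud(c)
    try: print(c,fitbar(P,C,c0=(587,200),zc=27))
    except Exception as e: print(c,'occluded')
    k=(P[:,2]>.03)&(P[:,2]<.055)&(abs(P[:,0]-.6)<.025)&(P[:,1]>.09)&(P[:,1]<.13)&(C.min(1)>120)
    print('stop top y',np.percentile(P[k,1],[2,50,98]).round(4),k.sum())
print(status.get_obs()['grip_width'])
E
```

```text
11.9667 [0.5879 0.2884 0.2629] [-0.6 -0.2 -0.3]
('x at y=200, yaw, dz', array([ 5.87288e+02, -1.90000e-02,  5.04000e-01]), 'rms', np.float64(1.51), 'ends y', array([142.1, 260.9]), np.int64(5769))
top ('x at y=200, yaw, dz', array([5.88857e+02, 1.00000e-02, 4.19000e-01]), 'rms', np.float64(2.11), 'ends y', array([140.3, 181.7]), np.int64(114))
stop top y [0.1031 0.1064 0.1097] 51
side ('x at y=200, yaw, dz', array([ 5.84145e+02, -1.05000e-01,  2.51800e+00]), 'rms', np.float64(1.17), 'ends y', array([248.4, 257.6]), np.int64(23))Traceback (most recent call last):
  File "<stdin>", line 7, in <module>
    return _quantile_unchecked(
        a, q, axis, out, overwrite_input, method, keepdims, weights)
    return _ureduce(a,
                    func=_quantile_ureduce_func,
    ...<5 lines>...
                    overwrite_input=overwrite_input,
                    method=method)
    r = func(a, **kwargs)
    result = _quantile(arr,
                       quantiles=q,
    ...<2 lines>...
                       out=out,
                       weights=wgt)
    slices_having_nans = np.isnan(arr[-1, ...])
                                  ~~~^^^^^^^^^
IndexError: index -1 is out of bounds for axis 0 with size 0
```

View pics/w6.png

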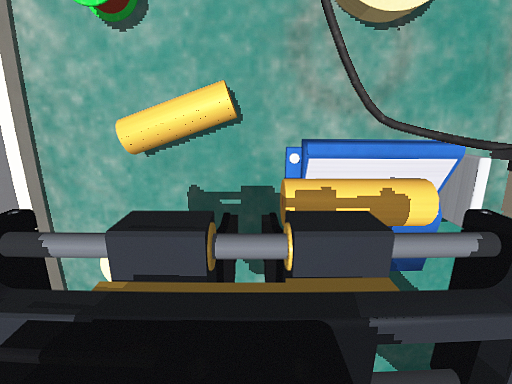

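Wrist view: the free end of the bar is at (285,200) with the fingers just outside it, still closing. The small bar at (178,117) is clear. I'll finish closing, then lower.

Emit:
jog_arm --pt "1 0 0 0 0 0 0" --pt "1 0 0 0 0 0 0" --pt "1 0 0 0 0 0 0" --pt "1 0 0 0.015 0 0 0" --pt "1 0 0 0.015 0 0 0" --pt "1 0 0 0.015 0 0 0" --pt "1 0 0 0.012 0 0 0" --pt "1 0 0 0.004 0 0 0" --pt "1 0 0 0 0 0 0" --pt "1 0 0 0 0 0 0"

```text
time_s: 12.95
tool_pos: [0.5891, 0.2881, 0.2013]
tool_rot: [180.0, 0.0, -91.4]
force: [0.4, 0.1, 0.3]
grip_width: 0.0007
```

Emit:
jog_arm --pt "1 0.002 0 0 0 0 0" --pt "1 0.002 0 0 0 0 0" --pt "1 0.002 0 0 0 0 0" --pt "1 0.002 0 0 0 0 0" --pt "1 0.002 0 0 0 0 0" --pt "1 0.002 0 0 0 0 0" --pt "1 0.002 0 0 0 0 0" --pt "1 0.002 0 0 0 0 0" --pt "1 0.002 0 0 0 0 0" --pt "1 0.002 0 0 0 0 0" --pt "1 0.002 0 0 0 0 0" --pt "1 0.002 0 0 0 0 0"

```text
time_s: 13.95
tool_pos: [0.5884, 0.2641, 0.2017]
tool_rot: [180.0, 0.0, -91.4]
force: [-0.5, 0.6, -0.3]
grip_width: 0.0007
```

```bash
python3 wv.py w7.png 587 27; python3 - <<'E'
from fit import *
im=cv2.imread('pics/w7.png'); cv2.imwrite('pics/w7c.png',cv2.resize(im[100:300,180:512],None,fx=2.3,fy=2.3))
E
```

```text
13.95 [0.5884 0.2641 0.2017] [-0.5  0.6 -0.3]
('x at y=200, yaw, dz', array([ 5.87377e+02, -1.90000e-02,  5.46000e-01]), 'rms', np.float64(0.52), 'ends y', array([136.7, 252.2]), np.int64(4726))
```

View pics/w7c.png

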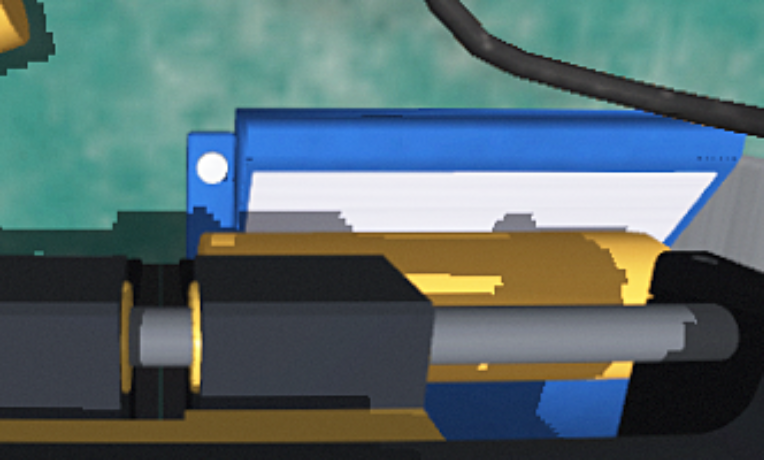

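The bar is sliding along with the fingers and its free end is now at y of about 252 mm. About 19 mm remain.

Emit:
jog_arm --pt "1 0.002 0 0 0 0 0" --pt "1 0.002 0 0 0 0 0" --pt "1 0.002 0 0 0 0 0" --pt "1 0.002 0 0 0 0 0" --pt "1 0.002 0 0 0 0 0" --pt "1 0.002 0 0 0 0 0" --pt "1 0.002 0 0 0 0 0" --pt "1 0.001 0 0 0 0 0" --pt "1 0.001 0 0 0 0 0"

```text
time_s: 14.75
tool_pos: [0.5882, 0.2478, 0.2018]
tool_rot: [-180.0, -0.0, -91.4]
force: [0.2, 0.8, 0.2]
grip_width: 0.0005
```

Emit:
jog_arm --pt "1 0.0005 0 0 0 0 0" --pt "1 0.0005 0 0 0 0 0" --pt "1 0 0 0 0 0 0"

```text
time_s: 15.0
tool_pos: [0.5881, 0.247, 0.2017]
tool_rot: [-180.0, -0.0, -91.4]
force: [0.1, 1.1, -0.5]
grip_width: 0.0006
```

Emit:
jog_arm --pt "1 0.0005 0 0 0 0 0" --pt "1 0.0005 0 0 0 0 0" --pt "1 0 0 0 0 0 0"

```text
time_s: 15.25
tool_pos: [0.5881, 0.2459, 0.2017]
tool_rot: [-180.0, -0.0, -91.4]
force: [0.3, 1.7, -0.7]
grip_width: 0.0007
```

Emit:
jog_arm --pt "1 0.0005 0 0 0 0 0" --pt "1 0.0005 0 0 0 0 0" --pt "1 0 0 0 0 0 0"

```text
time_s: 15.5
tool_pos: [0.5881, 0.2449, 0.2017]
tool_rot: [180.0, -0.0, -91.4]
force: [1.2, 1.9, -0.3]
grip_width: 0.0003
```

Emit:
jog_arm --pt "1 0.0005 0 0 0 0 0" --pt "1 0 0 0 0 0 0"

```text
time_s: 15.67
tool_pos: [0.588, 0.2444, 0.2017]
tool_rot: [180.0, -0.0, -91.4]
force: [0.0, 1.3, 0.2]
grip_width: 0.0002
```

Emit:
jog_arm --pt "1 0.0005 0 0 0 0 0" --pt "1 0 0 0 0 0 0"

```text
time_s: 15.83
tool_pos: [0.588, 0.2439, 0.2017]
tool_rot: [180.0, -0.0, -91.4]
force: [0.7, 1.7, -0.0]
grip_width: 0.0005
```

```bash
python3 wv.py w8.png 587 27
```

```text
15.8333 [0.588  0.2439 0.2017] [ 0.7  1.7 -0. ]
('x at y=200, yaw, dz', array([ 5.87272e+02, -1.80000e-02,  5.25000e-01]), 'rms', np.float64(0.52), 'ends y', array([121.2, 231.9]), np.int64(4651))
```

Emit:
jog_arm --pt "1 0.0005 0 0 0 0 0" --pt "1 0.0005 0 0 0 0 0" --pt "1 0 0 0 0 0 0"

```text
time_s: 16.13
tool_pos: [0.588, 0.2431, 0.2017]
tool_rot: [-180.0, 0.0, -91.4]
force: [0.7, 2.5, -0.0]
grip_width: 0.0001
```

Emit:
jog_arm --pt "1 0.0005 0 0 0 0 0" --pt "1 0 0 0 0 0 0"

```text
time_s: 16.3
tool_pos: [0.5879, 0.2429, 0.2018]
tool_rot: [-180.0, 0.0, -91.4]
force: [0.6, 3.4, -1.4]
grip_width: 0.0004
```

Emit:
jog_arm --pt "1 0.0005 0 0 0 0 0" --pt "1 0 0 0 0 0 0"

```text
time_s: 16.47
tool_pos: [0.5879, 0.2428, 0.2019]
tool_rot: [-180.0, 0.1, -91.4]
force: [0.8, 5.6, -1.1]
grip_width: 0.0006
```

Emit:
jog_arm --pt "1 0.0005 0 0 0 0 0" --pt "1 0 0 0 0 0 0"

```text
time_s: 16.63
tool_pos: [0.5878, 0.2426, 0.202]
tool_rot: [-180.0, 0.1, -91.4]
force: [-0.5, 6.2, -1.1]
grip_width: 0.0008
```

The force climbs without further travel, so the bar is seated against the stop. I'll back off and check.

Emit:
jog_arm --pt "1 -0.001 0 0 0 0 0" --pt "1 -0.003 0 0 0 0 0" --pt "1 -0.006 0 0 0 0 0" --pt "1 -0.01 0 0 0 0 0" --pt "1 -0.01 0 0 0 0 0" --pt "1 0 0 -0.02 0 0 0" --pt "1 0 0 -0.03 0 0 0" --pt "1 0 0 -0.03 0 0 0" --pt "1 0 0.03 -0.03 0 0 0" --pt "1 0 0.035 -0.03 0 0 0" --pt "1 0 0.035 -0.02 0 0 0" --pt "1 0 0 0 0 0 0"

```text
time_s: 17.63
tool_pos: [0.4869, 0.2789, 0.3632]
tool_rot: [-179.7, 0.0, -91.0]
force: [-0.0, 2.0, 0.6]
grip_width: 0.0007
```

Emit:
jog_arm --pt "1 0.025 0 0 0 0 0" --pt "1 0.025 0 0 0 0 0" --pt "1 0.025 0 0 0 0 0" --pt "1 0 0 0 0 0 0" --pt "1 0 0 0 0 0 0"

```text
time_s: 18.05
tool_pos: [0.491, 0.1981, 0.3584]
tool_rot: [-180.0, -0.1, -91.6]
force: [0.6, 0.5, 0.3]
grip_width: -0.0001
```

```bash
python3 wv.py w9.png 587 27; python3 - <<'E'
from fit import *
im=cv2.imread('pics/w9.png'); cv2.imwrite('pics/w9c.png',im[0:230,100:500].repeat(2,0).repeat(2,1))
E
```

```text
18.05 [0.491  0.1981 0.3584] [0.6 0.5 0.3]
('x at y=200, yaw, dz', array([ 5.87627e+02, -2.10000e-02,  4.96000e-01]), 'rms', np.float64(0.64), 'ends y', array([120.6, 231.5]), np.int64(4057))
```

View pics/w9c.png

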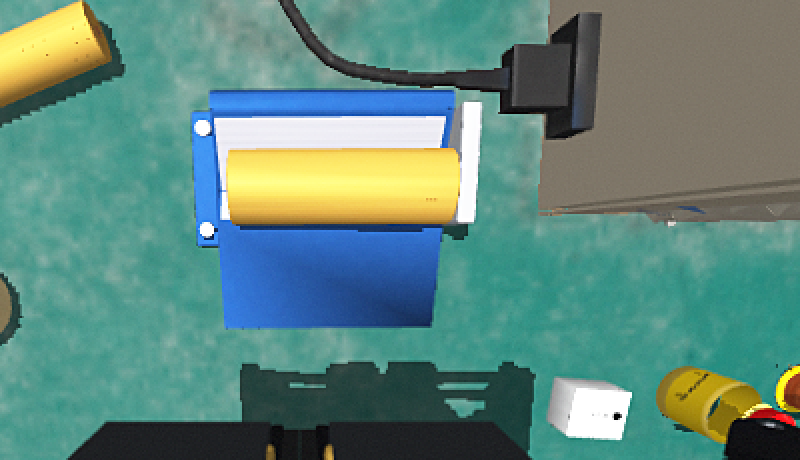

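The bar sits in the groove with its right end, px (458,187), against the stop plate, px (467,165). The arm is clear of it, so I'm handing in.

```bash
python3 -c "
from h import *
print(status.get_obs()['force']); print(env.sign_off())"
```

```text
[-1.37638192  1.22523579  0.70041447]
the job is handed in; nothing more can be done
None
```

The larger brass bar is in the V-block's groove with its end against the steel stop, and I handed the job in after about 18 s of robot time; no verdict was reported. I rolled it up the ramp with both open fingers, and it dropped in aligned. I then pushed its free end along the groove with closed fingers. The force rose to about 6 N with almost no further travel, so I took it as seated and backed off.

**Last checks:**
- **Position:** the bar is within about 1 mm of the groove line and about 27.5 mm above the bench. It is aligned to within about 0.01 rad.
- **Against the stop:** the free end is at y ≈ 231.5 mm and the stop face at about 112 mm, which fits the 120 mm bar with no measurable gap. The last wrist picture shows the end at the plate.
- **Bystanders and arm:** I took no action near the bystanders and saw no contact with them, but I did not re-measure their positions. The arm was clear of everything in view.

**Readings that disagreed:**
- **Network V-block points:** the network's V-block points from the two fixed cameras differed by up to about 20 mm, so I used depth fits instead. These agreed to about 1 mm.
- **Blocked views:** the top and side cameras' views of the bar were largely blocked by the gripper during the pushes, so those checks rest on the wrist camera.

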